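# Load a photo block into the drawer of a heat press and run the sticking drawer home

## Robot

A 6-joint arm with a two-finger parallel gripper is mounted at the origin on the work surface. World frame = base frame: x ahead of the robot, y to its left, z up, the work surface at z = 0. Lengths are in mm, angles in rad, forces in N, time in s.
With the tool pointing down it reaches from about 300 to 775 mm from the base axis. Payload 14.6 kg.
Tool frame: the origin (TCP) lies midway between the tips of the shut fingers; the grasp point (between the pads) lies 19 mm behind it (manip.hold_point_z is the distance from the TCP to the grasp point, in mm); z points along the fingers, y is the direction in which the jaws open and shut (so a half turn about z gives the same grasp; the last joint's range is limited). The gripper opens to 94 mm and grips with 3 to 60 N. Pads are 16 mm wide; open, the fingers measure 119 mm over their backs; the gripper's body (75 mm by 177 mm) begins 78 mm behind the grasp point.
Start: joints at [-1.389, 0.3, 1.521, -0, 1.321, -0.067], TCP at [135.426, -533.056, 205.446] pointing down, gripper open.
Joint ranges: [-3.03, 3.03], [-0.79, 2.21], [0.23, 2.52], [-1.04, 4.18], [0, 3.07], [-2.55, 2.55]. Speed limits (rad/s): [2.22, 2.22, 2.57, 3.14, 3.14, 3.14].

## Interface

Orientations are given as [roll, pitch, yaw] about the fixed x, y, z axes, in that order (R = Rz(yaw) Ry(pitch) Rx(roll)).
In Python, from cell import manip gives the robot as it stands.
- The arm moves only by the shell command python3 -m crank 'ROWS' [OPENING] [FORCE]. ROWS is JSON, a list of rows, each an object with "offset": the shift along the world's x, y, z in m, a list of three; "spin": the turn about the world's z in degrees. In form: [{"offset": [dx, dy, dz], "spin": spin}, ...]. A call has exactly 8 rows; each row is the pose to reach, as a shift and turn from the pose measured when the call began; what a row does not reach only later rows make up. A row lasts 1/12 s, in which the tool goes at most 41.7 mm and 7.16 degrees, less where a joint would pass 70% of its speed; a pose out of reach is approached as far as the arm can. A call with a gripper value outside its range is refused whole. OPENING is the opening, from 0 (shut) to 1 (fully open), set as the call begins (- or left out, the last holds). The fingers move at their own pace and stop on an object; FORCE is the grip in N (left out, the last holds). Time passes only in rows, so rows that repeat a pose let the fingers close, or fill a call up. It gives the time, the measured TCP pose, the force and the opening at its end, in the units of the state.
- manip.read_state(): the state, without advancing time (a new reading comes with each control period).
- manip.camera(name): name is "side" or "top" or "wrist"; returns a dict with "pixels" (400x640x3 uint8, red, green, blue), "fx", "fy", "cx", "cy" (pixels), "k1" (the pictures are not rectified: a ray, as slopes to the right and down, at radius r is drawn at 1 + k1 r^2 times it, then the intrinsics apply), "extrinsics" (4x4, takes a point from world to camera coordinates); the wrist camera has in their place "hand_eye" (4x4, takes a point from camera to tool coordinates, whose origin is the TCP and whose axes are the flange's). Camera axes: x right, y down, z forward; pixel columns grow to the right and rows downward; lengths in mm; the calibration is good to about 2 mm. A picture is of the moment at which its call begins: read the wrist's pose just before it. There is no depth.
- manip.sign_off(): hands the job in, once; it reports no verdict.
Trained networks look in a picture, given as the dict that the camera call returned (one of the last four; its "shot" number tells which), for a name from the list of things; names that differ only in an ending like _2 or _b are one class to them, and where a whole thing is asked for, a point or a joint stands for the part that bears it (a point fixed in the world has none). Each returns a list of dicts, best first, with "conf" (0 to 1); they miss things now and then, are a little off and sometimes report something else, mostly with a low value. They report only what shows in the picture. A call takes as long as a camera call. They do not tell look-alikes from the thing itself.
- manip.search_frame(picture, name): "location" ([x, y, z] in mm, in world coordinates, good to about 4 mm: the middle of the surface that is visible of it).
- manip.masks_of(picture, name): "mask" (400x640 bool, what is visible of it).
The state is a dict: "clock": time; "joints": joint angles; "qd": joint speeds; "effort": joint torques, N m; "eef_pos": TCP position; "eef_rot": TCP orientation; "wrist_force": force on the tool from outside, world axes, zero at the start; "moment": the same for the moment, N m; "finger_gap": finger opening in mm.
Only numpy, scipy, OpenCV 4.12 (cv2) and the standard library are available. Lean on these libraries where they do the work, as an engineer would, in place of code of your own. Each camera call takes 0.05 s, during which the arm holds its last target. There are 200 camera calls.

## Task

Lay the rectangular wooden photo block flat, white face up, in the window of the jig on the heat press's pulled-out drawer. Then push the drawer in: it sticks at its pulled-out position, so press until it breaks free, then ease it on under control, over the click of its catch, until it is fully home against the stop hidden inside the press, without slamming or ramming it. Let go, with the block still in the jig, and leave the other things on the table where they are.

Things in the scene. Friction and masses are not known exactly. Their poses are not given: they have to be found in the camera images.
- block_center (a point): Centre of the photo block: loose board 100 mm (x) by 50 mm (y) by 20 mm thick (z, up), about 75 g, pale wood sides, white upper face. It lies flat on the table, white face up, near a round white coaster and a square white tile. This point is 10 mm above its underside.
- jig (a point): Centre of the jig window, on the pad (82 mm above the table), moves with the drawer. The jig is a brown wooden frame 8 mm high, 136 x 176 mm outside; window 58 mm along x, 108 mm along y, so 4 mm clearance round the block, whose long side lies along y, either way round. x points straight into the press (the way the drawer is pushed), z up.
- handle (a point): Middle of the drawer's handle: level round black bar 18 mm thick, 130 mm long along y, axis 72 mm above the table, on two arms 100 mm apart at the front (-x) of the drawer, 135 mm in front of the jig's centre. Open space in front of it, 51 mm clear between it and the platen. x points straight into the press.
- drawer: Drawer with lower platen (pad 150 mm in x, 200 mm in y) and jig, 2 kg; origin 50 mm above the table under the jig's centre, x into the press. Starts pulled out, held by a sprung roller: hardly moves until pushed with 10 to 16 N, then runs at 2 to 5 N. After 103 to 167 mm (hidden, varies) it takes 8 to 12 N to click over the 15 mm home catch, which draws it the last 6 mm to the stop.
- tongue: Steel tongue on a stiff rubber buffer under the drawer, hidden below the runner covers. Origin 60 mm along +x from drawer, same axes. It touches the adjustable stop (part of the press, met after 118 to 182 mm of travel, set differently each time) only when the drawer is fully home. Over 25 N on the stop is ramming, over 0.25 m/s slamming.
- press: Fixed clamshell heat press, cold: base 460 x 210 mm, column and control box at the rear (+x), head hinged there and raised (front edge about 0.35 m up). Origin on the table at the home place of the platen's centre; x into the press, z up. The drawer's origin starts at x = -150 mm. Fully home, the handle is still 100 to 170 mm in front (-x) of the origin. Its front faces the robot's left.
- coaster: Loose round white ceramic coaster, 90 mm across, 8 mm thick; origin under its centre. Leave alone.
- tile: Loose square white ceramic tile, 75 x 75 x 7 mm; origin under its centre. Leave alone.
- spool: Loose spool of blue ribbon standing on its flange, 84 mm across, 50 mm high; origin under its centre. Leave alone.
- tape: Loose roll of amber tape lying flat, 84 mm across, 25 mm high; origin under its centre. Leave alone.
- driver: Loose screwdriver lying on the table, about 190 mm long; origin under it. Leave alone.
- mug: Loose blue mug, 76 mm across, 90 mm high; origin under its centre. Leave alone.
- cleaner: Loose white bottle of cleaner, 56 mm across, 150 mm high; origin under its centre. Leave alone.
There are look-alikes about, which are no part of the job. Of the things that look like the part that bears block_center, take the one that is farthest to the robot's right at the start.

How it is judged:
By the outcome, as a careful person would: the job done as asked, in the order asked, and still so for the second after the job is handed in, with the robot touching nothing.
It also fails if it takes over 64 s, if anything falls off the work surface, if the arm or the gripper's body presses on something with over 40 N, if the wrist force passes 120 N, or if a joint passes its speed limit or range.

## Working session

There is one attempt and no reset: what is moved stays moved. The work goes in short steps, Python scripts to look and compute and a shell command to move; the robot and the scene stay as the last step left them, time stands still between calls to the robot, and variables do not carry over. Pictures are saved under pics/ and viewed, about 8 in all and at most 12, crops included, and the job is handed in when it is done.

```bash
mkdir -p pics; cat > h.py <<'E'
from cell import manip
import numpy as np, cv2
def save(p,n): cv2.imwrite('pics/'+n,cv2.cvtColor(p['pixels'],cv2.COLOR_RGB2BGR))
def ray(p,uv,z,T=None):
    # pixel -> world at height z ; T cam->world
    if T is None: T=np.linalg.inv(np.array(p['extrinsics']))
    x=np.array([(uv[0]-p['cx'])/p['fx'],(uv[1]-p['cy'])/p['fy']]);s=x.copy()
    for _ in range(20): s=x/(1+p['k1']*(s@s))
    d=T[:3,:3]@[s[0],s[1],1];o=T[:3,3]
    return o+d*(z-o[2])/d[2]
def wristT(p,st):
    from scipy.spatial.transform import Rotation as R
    T=np.eye(4);T[:3,:3]=R.from_euler('xyz',st['eef_rot']).as_matrix();T[:3,3]=st['eef_pos']
    return T@np.array(p['hand_eye'])
def rect(m):
    c=max(cv2.findContours(m.astype(np.uint8),0,2)[0],key=cv2.contourArea)
    return cv2.boxPoints(cv2.minAreaRect(c))
E
python3 - <<'E'
from h import *
print(manip.read_state())
for c in ('top','side'):
    p=manip.camera(c); save(p,c+'0.png')
    for n in ('block_center','jig','handle','press','coaster','tile','spool','tape','driver','mug','cleaner'):
        print(c,n,[(np.round(d['location']).tolist(),round(d['conf'],2)) for d in manip.search_frame(p,n)][:4])
E
```

```text
{'clock': 0.0, 'joints': array([-1.38859070e+00,  3.00476106e-01,  1.52161477e+00,  2.75449113e-05,
        1.32066843e+00, -6.65968503e-02]), 'qd': array([ 0.00113926,  0.00020102,  0.00015184,  0.0007173 , -0.00015311,
       -0.00021905]), 'effort': array([-2.99245774e-03, -5.31813025e+01, -3.52745390e+01,  7.07251928e-02,
        2.44299212e-02, -7.96303311e-05]), 'eef_pos': array([ 135.39102198, -532.79835071,  204.86932554]), 'eef_rot': array([-3.14043036e+00, -1.04258918e-04,  2.48795578e-01]), 'wrist_force': array([ 0.24394698,  0.27685833, -0.21525998]), 'moment': array([-0.03450559, -0.03949305, -0.02183421]), 'finger_gap': 93.85684217833548}
top block_center [([499.0, 418.0, 22.0], 0.8), ([256.0, 490.0, 23.0], 0.7), ([695.0, 489.0, 21.0], 0.68)]
top jig [([600.0, 7.0, 90.0], 0.94)]
top handle [([597.0, 7.0, 86.0], 0.78)]
top press [([586.0, -218.0, 152.0], 0.66)]
top coaster [([429.0, 262.0, 8.0], 0.87)]
top tile [([580.0, 324.0, 8.0], 0.72)]
top spool [([348.0, -141.0, 50.0], 0.87)]
top tape [([777.0, 118.0, 23.0], 0.76)]
top driver [([760.0, 237.0, 24.0], 0.97)]
top mug [([820.0, -59.0, 46.0], 0.98)]
top cleaner []
side block_center [([260.0, 502.0, 18.0], 0.91), ([695.0, 506.0, 25.0], 0.78), ([496.0, 423.0, 23.0], 0.7)]
side jig [([593.0, 46.0, 79.0], 0.75), ([345.0, -133.0, 46.0], 0.42)]
side handle [([595.0, 49.0, 78.0], 0.93)]
side press [([605.0, -223.0, 131.0], 0.76)]
side coaster [([423.0, 254.0, 8.0], 0.71)]
side tile [([566.0, 347.0, 8.0], 0.62), ([608.0, -222.0, 135.0], 0.16)]
side spool [([345.0, -133.0, 45.0], 0.7)]
side tape [([780.0, 131.0, 23.0], 0.63), ([594.0, 52.0, 84.0], 0.44)]
side driver [([759.0, 244.0, 19.0], 0.51)]
side mug [([804.0, -37.0, 61.0], 0.68)]
side cleaner [([323.0, -291.0, 79.0], 0.6)]
```

View pics/top0.png

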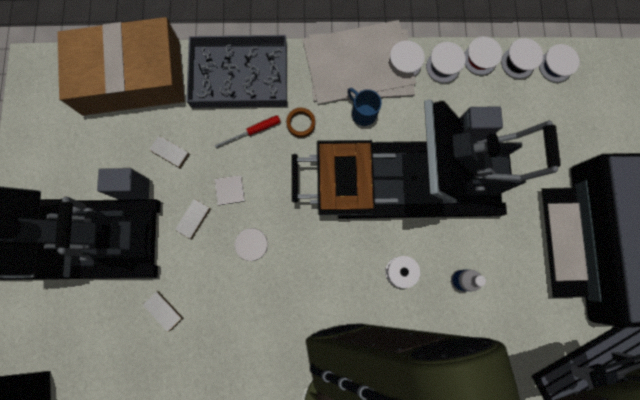

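View pics/side0.png

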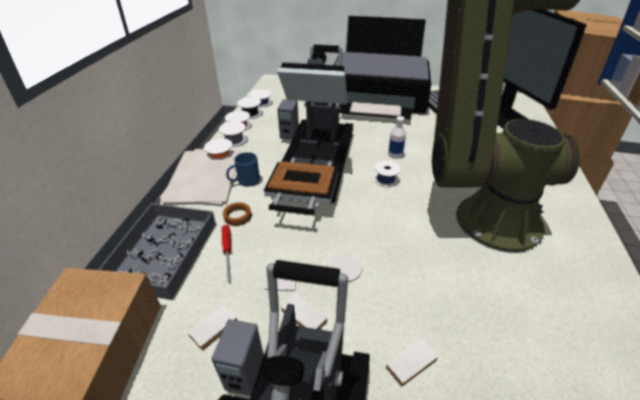

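The top view shows three boards, at (193,218), (163,311) and (169,151), with world y of 418, 490 and 489. The meant one is at (193,218): it lies farthest to the robot's right (-y) and closest to the coaster (251,244) and tile (229,190). The drawer and jig are at (345,175), the handle is at (295,178), and the push direction is image right (world -y).

```bash
python3 - <<'E'
from h import *
p=manip.camera('top')
print(p['fx'],p['k1'])
img=cv2.cvtColor(p['pixels'],cv2.COLOR_RGB2BGR)
cv2.imwrite('pics/crop1.png',cv2.resize(img[120:340,130:400],None,fx=2.6,fy=2.6,interpolation=2))
for n,z in (('block_center',20),('jig',90),('handle',81)):
    for d in manip.masks_of(p,n)[:3]:
        b=rect(d['mask']); w=np.array([ray(p,u,z)[:2] for u in b])
        e=[w[1]-w[0],w[2]-w[1]];L=max(e,key=np.linalg.norm)
        print(n,round(d['conf'],2),w.mean(0).round(1),[np.linalg.norm(x).round(1) for x in e],'long deg',np.degrees(np.arctan2(L[1],L[0])).round(1),b.mean(0))
E
```

```text
437.54076373958037 -0.03245414356115658
block_center 0.76 [503.9 420. ] [np.float64(100.4), np.float64(59.4)] long deg -28.8 [192.31088 218.68134]
block_center 0.75 [260.8 494. ] [np.float64(55.5), np.float64(101.2)] long deg -135.9 [161.9137  310.33014]
block_center 0.62 [696.2 491.4] [np.float64(54.2), np.float64(112.7)] long deg -120.8 [169.15385 151.23077]
jig 0.67 [599.2   6.5] [np.float64(283.3), np.float64(199.9)] long deg -90.8 [344. 177.]
handle 0.6 [601.2   5.8] [np.float64(285.6), np.float64(201.5)] long deg -90.8 [344. 177.]
```

View pics/crop1.png

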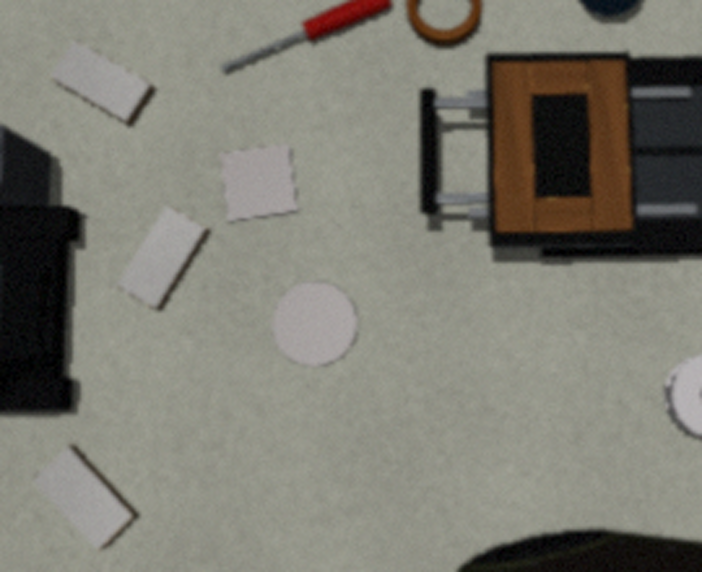

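The crop confirms it: the board at crop (165,258) has a white face and wooden sides, and sits between the tile and coaster. I'll swing round at a small radius, high up, to keep clear of the press.

```bash
python3 -m crank '[{"offset":[0.012,0.025,0.015],"spin":3},{"offset":[0.024,0.05,0.03],"spin":6},{"offset":[0.036,0.075,0.045],"spin":9},{"offset":[0.048,0.1,0.06],"spin":12},{"offset":[0.06,0.125,0.075],"spin":15},{"offset":[0.072,0.15,0.09],"spin":18},{"offset":[0.084,0.175,0.1],"spin":21},{"offset":[0.095,0.2,0.1],"spin":24}]' 1
python3 -m crank '[{"offset":[0.02,0.034,0],"spin":6},{"offset":[0.04,0.068,0],"spin":12},{"offset":[0.06,0.102,0],"spin":18},{"offset":[0.08,0.136,0],"spin":24},{"offset":[0.1,0.17,0],"spin":30},{"offset":[0.118,0.204,0],"spin":35},{"offset":[0.132,0.238,0],"spin":40},{"offset":[0.142,0.272,0],"spin":45}]'
python3 -m crank '[{"offset":[0.004,0.04,0],"spin":5},{"offset":[0.008,0.08,0],"spin":10},{"offset":[0.014,0.12,0],"spin":15},{"offset":[0.02,0.16,0],"spin":20},{"offset":[0.028,0.2,0],"spin":25},{"offset":[0.036,0.24,0],"spin":30},{"offset":[0.044,0.28,0],"spin":35},{"offset":[0.052,0.32,0],"spin":40}]'
python3 - <<'E'
from h import *
p=manip.camera('top');st=manip.read_state();print(st['joints'],np.degrees(st['eef_rot']))
for z in (250,350): print('head front',z,ray(p,(428,120),z).round(),ray(p,(440,200),z).round())
E
```

```text
clock: 2.07
eef_pos: [231.0, -332.2, 307.5]
eef_rot: [3.138, 0.0, 0.67]
wrist_force: [1.8, 0.3, 0.3]
finger_gap: 93.8
clock: 2.73
eef_pos: [373.6, -58.3, 307.6]
eef_rot: [3.138, 0.0, 1.46]
wrist_force: [0.8, -1.1, -0.8]
finger_gap: 93.9
clock: 3.4
eef_pos: [425.4, 264.0, 307.7]
eef_rot: [3.137, 0.001, 2.163]
wrist_force: [0.9, -0.5, 0.4]
finger_gap: 94.1
[ 4.89516089e-01  1.33967131e-01  1.48964932e+00  1.28662221e-03
  1.51496949e+00 -1.11854222e-01] [ 1.79820590e+02 -5.39263394e-02  1.24452063e+02]
head front 250 [ 694. -180.  250.] [ 505. -195.  250.]
head front 350 [ 658. -151.  350.] [ 489. -164.  350.]
```

```bash
python3 -m crank '[{"offset":[0.012,0.025,-0.02],"spin":4},{"offset":[0.024,0.05,-0.04],"spin":8},{"offset":[0.036,0.075,-0.06],"spin":12},{"offset":[0.048,0.1,-0.08],"spin":16},{"offset":[0.06,0.125,-0.095],"spin":20},{"offset":[0.07,0.14,-0.11],"spin":24},{"offset":[0.077,0.154,-0.12],"spin":27},{"offset":[0.077,0.154,-0.12],"spin":27}]'
python3 - <<'E'
from h import *
st=manip.read_state();p=manip.camera('wrist');save(p,'w1.png')
T=wristT(p,st);print(st['eef_pos'],np.degrees(st['eef_rot']),T[:3,3])
print('loc',[(d['location'],d['conf']) for d in manip.search_frame(p,'block_center')])
for d in manip.masks_of(p,'block_center')[:3]:
    b=rect(d['mask']);w=np.array([ray(p,u,20,T)[:2] for u in b])
    e=[w[1]-w[0],w[2]-w[1]];L=max(e,key=np.linalg.norm)
    print(d['conf'],b.round().tolist(),w.mean(0),[np.linalg.norm(x) for x in e],np.degrees(np.arctan2(L[1],L[0])))
E
```

```text
clock: 4.12
eef_pos: [502.6, 423.9, 183.0]
eef_rot: [-3.141, -0.003, 2.647]
wrist_force: [-0.0, -0.1, -0.6]
finger_gap: 94.1
[502.59567931 423.8928615  183.01950583] [-1.79962835e+02 -1.67337035e-01  1.51666853e+02] [440.0294304  458.21861823 362.02686535]
loc [([503.2, 424.2, 21.2], 0.83), ([680.3, 465.1, 18.8], 0.79)]
0.78 [[292.0, 238.0], [297.0, 141.0], [347.0, 144.0], [343.0, 241.0]] [502.25387098 421.5480123 ] [np.float64(101.10419570821784), np.float64(49.314533498940975)] 147.7280861764456
0.58 [[409.0, 316.0], [412.0, 282.0], [435.0, 284.0], [432.0, 318.0]] [663.24723974 463.0879953 ] [np.float64(42.243731118123385), np.float64(25.922228010297964)] 150.85063888015176
```

View pics/w1.png

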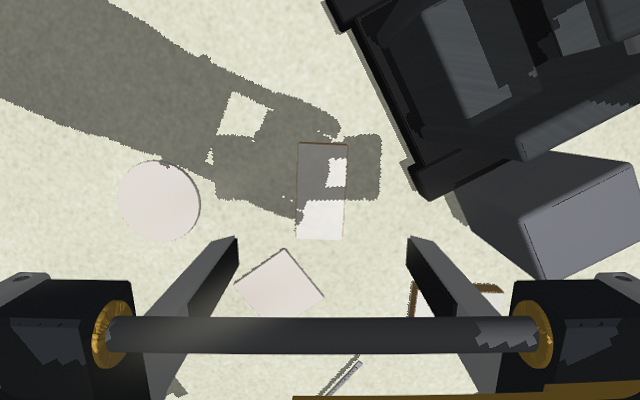

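The wrist picture shows the block at about (320,191), partly in shadow. The coaster is at (160,200) and the tile at (280,283). A second press (420,190) and its grey box (545,280) are to the right, so I'll check the gripper body's clearance before going down.

```bash
python3 - <<'E'
from h import *
st=manip.read_state();p=manip.camera('wrist');T=wristT(p,st);t=manip.camera('top')
a=np.radians(148.7-90);s=np.array([np.cos(a),np.sin(a)]);l=np.array([-s[1],s[0]]);c=np.array([502.3,421.5])
def rel(w): d=w[:2]-c; return (d@s).round(),(d@l).round()   # body occupies |s|<88,|l|<37
for n,u in (('base corner',(420,198)),('box near',(460,195)),('box topL',(520,222)),('box bot',(545,278)),('box R',(636,272)),('boxtopR',(632,160))):
    print('wrist',n,[(z,rel(ray(p,u,z,T))) for z in (0,50,100,150)])
for n,u in (('baseTR',(158,200)),('baseBR',(158,278)),('boxTR',(134,169)),('boxBR',(146,187)),('boxBRlow',(146,199)),('boxBL',(132,194))):
    print('top',n,[(z,rel(ray(t,u,z))) for z in (0,50,100,150)])
E
```

```text
wrist base corner [(0, (np.float64(110.0), np.float64(-7.0))), (50, (np.float64(94.0), np.float64(3.0))), (100, (np.float64(79.0), np.float64(14.0))), (150, (np.float64(64.0), np.float64(25.0)))]
wrist box near [(0, (np.float64(154.0), np.float64(-2.0))), (50, (np.float64(132.0), np.float64(8.0))), (100, (np.float64(111.0), np.float64(18.0))), (150, (np.float64(90.0), np.float64(28.0)))]
wrist box topL [(0, (np.float64(227.0), np.float64(-30.0))), (50, (np.float64(196.0), np.float64(-16.0))), (100, (np.float64(165.0), np.float64(-2.0))), (150, (np.float64(133.0), np.float64(12.0)))]
wrist box bot [(0, (np.float64(272.0), np.float64(-98.0))), (50, (np.float64(235.0), np.float64(-75.0))), (100, (np.float64(197.0), np.float64(-52.0))), (150, (np.float64(160.0), np.float64(-28.0)))]
wrist box R [(0, (np.float64(388.0), np.float64(-87.0))), (50, (np.float64(334.0), np.float64(-65.0))), (100, (np.float64(281.0), np.float64(-44.0))), (150, (np.float64(228.0), np.float64(-22.0)))]
wrist boxtopR [(0, (np.float64(344.0), np.float64(47.0))), (50, (np.float64(297.0), np.float64(50.0))), (100, (n
[... 545 characters left out ...]
0), np.float64(-37.0))), (100, (np.float64(178.0), np.float64(-37.0))), (150, (np.float64(154.0), np.float64(-37.0)))]
top boxBR [(0, (np.float64(168.0), np.float64(-11.0))), (50, (np.float64(146.0), np.float64(-12.0))), (100, (np.float64(124.0), np.float64(-13.0))), (150, (np.float64(102.0), np.float64(-14.0)))]
top boxBRlow [(0, (np.float64(148.0), np.float64(18.0))), (50, (np.float64(127.0), np.float64(16.0))), (100, (np.float64(106.0), np.float64(13.0))), (150, (np.float64(85.0), np.float64(11.0)))]
top boxBL [(0, (np.float64(190.0), np.float64(26.0))), (50, (np.float64(168.0), np.float64(23.0))), (100, (np.float64(145.0), np.float64(21.0))), (150, (np.float64(122.0), np.float64(18.0)))]
```

```bash
python3 -m crank '[{"offset":[0,-0.001,-0.025],"spin":-1},{"offset":[0,-0.002,-0.05],"spin":-2},{"offset":[0,-0.0025,-0.075],"spin":-3},{"offset":[0,-0.0025,-0.1],"spin":-3},{"offset":[0,-0.0025,-0.125],"spin":-3},{"offset":[0,-0.0025,-0.15],"spin":-3},{"offset":[0,-0.0025,-0.165],"spin":-3},{"offset":[0,-0.0025,-0.172],"spin":-3}]'
python3 -m crank '[{"offset":[0,0,0],"spin":0},{"offset":[0,0,0],"spin":0},{"offset":[0,0,0],"spin":0},{"offset":[0,0,0],"spin":0},{"offset":[0,0,0],"spin":0},{"offset":[0,0,0],"spin":0},{"offset":[0,0,0],"spin":0},{"offset":[0,0,0],"spin":0}]' 0.4 20
```

```text
clock: 5.03
eef_pos: [502.4, 418.8, 14.5]
eef_rot: [3.139, -0.001, 2.588]
wrist_force: [-0.3, -0.3, 0.0]
finger_gap: 94.0
clock: 5.7
eef_pos: [502.6, 419.0, 14.9]
eef_rot: [3.138, -0.001, 2.588]
wrist_force: [-0.4, 0.1, 2.7]
finger_gap: 49.1
```

```bash
python3 -m crank '[{"offset":[0,0,0],"spin":0},{"offset":[0,0,0],"spin":0},{"offset":[0,0,0],"spin":0},{"offset":[0,0,-0.001],"spin":0},{"offset":[0,0.001,-0.002],"spin":0},{"offset":[0,0.001,-0.003],"spin":0},{"offset":[0,0.001,-0.004],"spin":0},{"offset":[0,0.001,-0.004],"spin":0}]' 0.65 20
python3 -m crank '[{"offset":[0,0,0],"spin":0},{"offset":[0,0,0],"spin":0},{"offset":[0,0,0],"spin":0},{"offset":[0,0,0],"spin":0},{"offset":[0,0,0],"spin":0},{"offset":[0,0,0],"spin":0},{"offset":[0,0,0],"spin":0},{"offset":[0,0,0],"spin":0}]' 0.4 25
```

```text
clock: 6.37
eef_pos: [502.4, 419.9, 10.5]
eef_rot: [3.139, -0.001, 2.588]
wrist_force: [-0.0, 0.2, -0.8]
finger_gap: 61.2
clock: 7.03
eef_pos: [502.4, 419.9, 10.5]
eef_rot: [3.139, -0.001, 2.588]
wrist_force: [0.0, 0.5, -1.0]
finger_gap: 49.8
```

```bash
python3 -m crank '[{"offset":[0,0,0.01],"spin":0},{"offset":[0,0,0.03],"spin":0},{"offset":[0,0,0.06],"spin":0},{"offset":[0,0,0.095],"spin":0},{"offset":[0,-0.01,0.13],"spin":0},{"offset":[0.005,-0.03,0.165],"spin":2},{"offset":[0.01,-0.06,0.19],"spin":5},{"offset":[0.015,-0.09,0.21],"spin":8}]'
python3 -m crank '[{"offset":[0.01,-0.04,0],"spin":3},{"offset":[0.02,-0.08,0],"spin":6},{"offset":[0.03,-0.12,0],"spin":9},{"offset":[0.04,-0.16,0],"spin":12},{"offset":[0.05,-0.2,0],"spin":15},{"offset":[0.06,-0.24,0],"spin":18},{"offset":[0.07,-0.275,0],"spin":21},{"offset":[0.08,-0.3,0],"spin":24}]'
python3 - <<'E'
from h import *
st=manip.read_state();p=manip.camera('wrist');save(p,'w2.png');T=wristT(p,st)
print(st['eef_pos'],np.degrees(st['eef_rot']),st['finger_gap'])
for n in ('jig','handle'): print(n,[(d['location'],d['conf']) for d in manip.search_frame(p,n)][:2])
E
```

```text
clock: 7.7
eef_pos: [517.5, 329.4, 224.0]
eef_rot: [3.136, 0.001, 2.732]
wrist_force: [1.0, 0.3, -1.9]
finger_gap: 50.0
clock: 8.37
eef_pos: [597.6, 26.3, 225.1]
eef_rot: [3.136, 0.002, -3.132]
wrist_force: [0.7, -0.8, -0.5]
finger_gap: 49.7
[597.59957459  26.27637394 225.14481548] [ 1.79693530e+02  1.21940703e-01 -1.79434905e+02] 49.693056223746495
jig [([543.4, -16.7, 86.4], 0.97)]
handle [([552.9, -15.5, 84.5], 0.61)]
```

View pics/w2.png

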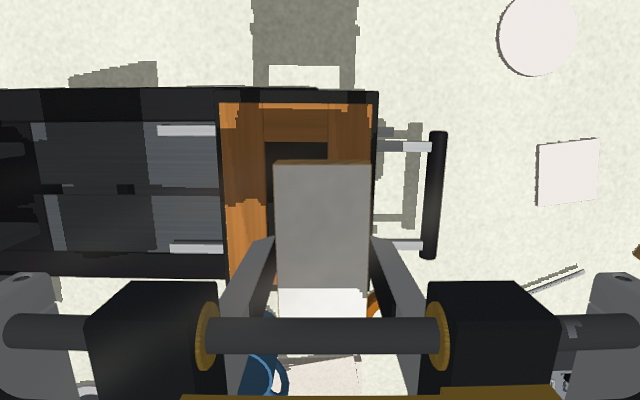

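The block is held straight, spanning about (275–370, 162–290) at pad level, and it covers most of the window (inner corners at (266,142) and (328,142)). I'll shift +x to uncover the window.

```bash
python3 -m crank '[{"offset":[0.02,-0.005,0.01],"spin":0},{"offset":[0.04,-0.01,0.02],"spin":0},{"offset":[0.055,-0.015,0.03],"spin":0},{"offset":[0.065,-0.015,0.03],"spin":0},{"offset":[0.07,-0.015,0.03],"spin":0},{"offset":[0.07,-0.015,0.03],"spin":0},{"offset":[0.07,-0.015,0.03],"spin":0},{"offset":[0.07,-0.015,0.03],"spin":0}]'
python3 - <<'E'
from h import *
st=manip.read_state();p=manip.camera('wrist');T=wristT(p,st);print(st['eef_pos'],np.degrees(st['eef_rot']),T[:3,3])
img=cv2.cvtColor(p['pixels'],cv2.COLOR_RGB2BGR);save(p,'w3full.png')
cv2.imwrite('pics/w3.png',cv2.resize(img[0:290,180:480],None,fx=2,fy=2,interpolation=2))
print([(d['location'],d['conf']) for d in manip.search_frame(p,'jig')][:2])
E
```

```text
clock: 9.18
eef_pos: [667.1, 13.3, 254.6]
eef_rot: [3.136, 0.001, -3.135]
wrist_force: [-0.3, 0.0, -0.9]
finger_gap: 49.5
[667.08394232  13.2819284  254.5590358 ] [ 1.79671061e+02  6.05856349e-02 -1.79620374e+02] [595.18699474  12.04340761 433.27746026]
[([569.1, 1.6, 85.8], 0.58)]
```

View pics/w3.png

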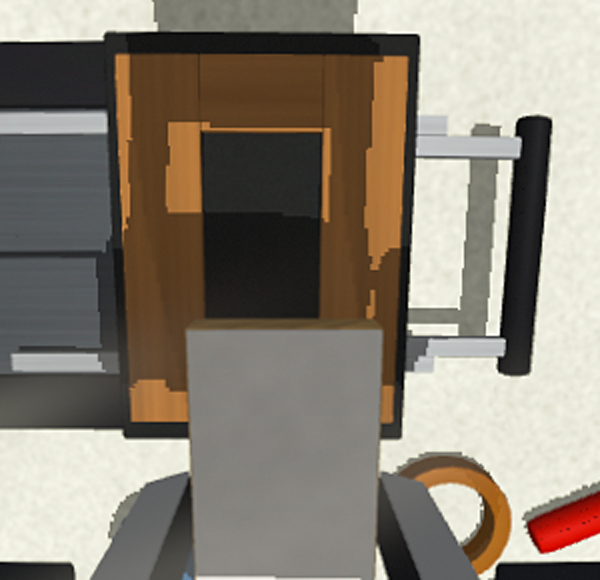

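The window's dark floor spans crop (202–325, 131–…). The frame's outer corners are near crop (115,54), (409,55), (393,423) and (131,422). The block's near end edge runs from (188,330) to (381,329). Next I'll refine these and compute the shift.

```bash
python3 - <<'E'
from h import *
st=manip.read_state();p=manip.camera('wrist');T=wristT(p,st)
F=[ray(p,(180+x/2,y/2),90,T)[:2] for x,y in ((115,54),(409,55),(393,423),(131,422))]
F=np.array(F);print('frame c',F.mean(0),F.round(1).tolist());
print('dims',[np.linalg.norm(F[(i+1)%4]-F[i]).round(1) for i in range(4)])
for a,b in ((3,0),(2,1),(1,0),(2,3)): d=F[b]-F[a];print('ang',np.degrees(np.arctan2(d[1],d[0])).round(2))
W=[ray(p,(180+x/2,y/2),82,T)[:2].round(1) for x,y in ((202,131),(323,132),(204,318),(320,318))];print('win floor',W)
zt=st['eef_pos'][2]+9.5
B=np.array([ray(p,(180+x/2,y/2),zt,T)[:2] for x,y in ((188,330),(381,329),(380,455),(190,455))]);print('block top',B.round(1).tolist(), 'end mid',B[:2].mean(0), 'TCP',st['eef_pos'])
for f in ('jig','handle'):
  for d in manip.masks_of(p,f)[:1]: print(f,d['conf'])
E
```

```text
frame c [601.13471067   3.05220374] [[513.3, -64.5], [513.1, 71.0], [689.1, 70.8], [689.0, -65.1]]
dims [np.float64(135.5), np.float64(175.9), np.float64(135.9), np.float64(175.7)]
ang 179.82
ang 179.93
ang -89.91
ang -90.03
win floor [array([546. , -25.9]), array([546.2,  32.3]), array([636. , -26.8]), array([635.8,  32.4])]
block top [[617.9, -10.8], [617.4, 36.8], [650.1, 37.9], [650.2, -11.3]] end mid [617.63452059  13.00091533] TCP [667.23603486  12.99718142 254.78089742]
jig 0.67
handle 0.73
```

```bash
python3 -m crank '[{"offset":[-0.02,-0.003,-0.01],"spin":0},{"offset":[-0.04,-0.006,-0.03],"spin":-0.4},{"offset":[-0.055,-0.01,-0.055],"spin":-0.4},{"offset":[-0.067,-0.01,-0.08],"spin":-0.4},{"offset":[-0.067,-0.01,-0.1],"spin":-0.4},{"offset":[-0.067,-0.01,-0.115],"spin":-0.4},{"offset":[-0.067,-0.01,-0.125],"spin":-0.4},{"offset":[-0.067,-0.01,-0.125],"spin":-0.4}]'
python3 - <<'E'
from h import *
st=manip.read_state();print(st['eef_pos'],np.degrees(st['eef_rot']))
E
```

```text
clock: 10.1
eef_pos: [599.7, 2.8, 127.9]
eef_rot: [3.136, -0.001, 3.141]
wrist_force: [0.2, -0.1, -1.0]
finger_gap: 49.6
[599.66241919   2.77823911 127.92737071] [ 1.79665990e+02 -6.89516533e-02  1.79948097e+02]
```

```bash
python3 -m crank '[{"offset":[0.0005,0,-0.008],"spin":0},{"offset":[0.0005,0,-0.016],"spin":0},{"offset":[0.0005,0,-0.022],"spin":0},{"offset":[0.0005,0,-0.027],"spin":0},{"offset":[0.0005,0,-0.03],"spin":0},{"offset":[0.0005,0,-0.0325],"spin":0},{"offset":[0.0005,0,-0.034],"spin":0},{"offset":[0.0005,0,-0.034],"spin":0}]'
```

```text
clock: 10.77
eef_pos: [600.2, 2.8, 93.8]
eef_rot: [3.136, -0.001, 3.141]
wrist_force: [-0.7, -0.3, 0.2]
finger_gap: 49.4
```

```bash
python3 -m crank '[{"offset":[0,0,-0.001],"spin":0},{"offset":[0,0,-0.001],"spin":0},{"offset":[0,0,-0.001],"spin":0},{"offset":[0,0,-0.001],"spin":0},{"offset":[0,0,-0.001],"spin":0},{"offset":[0,0,-0.001],"spin":0},{"offset":[0,0,-0.001],"spin":0},{"offset":[0,0,-0.001],"spin":0}]' 0.75
python3 -m crank '[{"offset":[0,0,0.01],"spin":0},{"offset":[0,0,0.03],"spin":0},{"offset":[0,0,0.06],"spin":0},{"offset":[0.01,0.01,0.095],"spin":0},{"offset":[0.025,0.03,0.125],"spin":0},{"offset":[0.04,0.06,0.135],"spin":0},{"offset":[0.05,0.09,0.135],"spin":0},{"offset":[0.05,0.11,0.135],"spin":0}]'
python3 - <<'E'
from h import *
st=manip.read_state();p=manip.camera('wrist');T=wristT(p,st);print(st['eef_pos'],np.degrees(st['eef_rot']))
save(p,'w4.png')
for n in ('handle','block_center'): print(n,[(d['location'],d['conf']) for d in manip.search_frame(p,n)][:2])
E
```

```text
clock: 11.43
eef_pos: [600.2, 2.8, 92.8]
eef_rot: [3.136, -0.001, 3.141]
wrist_force: [0.1, 0.1, -0.5]
finger_gap: 70.6
clock: 12.1
eef_pos: [651.2, 115.1, 229.3]
eef_rot: [3.135, 0.001, 3.141]
wrist_force: [0.7, -0.1, -0.7]
finger_gap: 70.3
[651.2181537  115.07419533 229.29057096] [1.79636331e+02 4.56894663e-02 1.79989015e+02]
handle [([585.1, 29.5, 85.6], 0.67), ([466.2, 258.3, 7.4], 0.25)]
block_center [([601.5, 7.5, 103.7], 0.92), ([688.0, 473.1, 19.3], 0.73)]
```

View pics/w4.png

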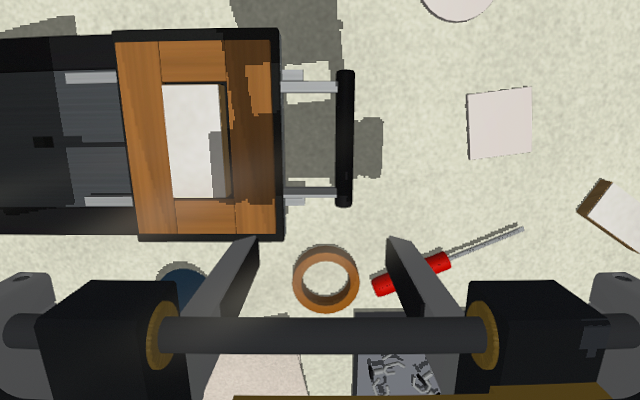

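The block lies flat in the window, white face up, at (195,140). The handle bar runs from (346,70) to (344,207).

```bash
python3 - <<'E'
from h import *
st=manip.read_state();p=manip.camera('wrist');T=wristT(p,st)
for u in ((345,70),(344,207),(345,138)): print(ray(p,u,72,T))
for z,us in ((102,((163,85),(219,84),(227,197),(171,198))),): 
  W=np.array([ray(p,u,z,T)[:2] for u in us]);print('block',W.mean(0),W.round(1).tolist())
E
```

```text
[534.3724497  136.18430371  72.        ]
[664.57749758 137.13677459  72.        ]
[596.19755633 137.07318887  72.        ]
block [598.48819495   2.94628187] [[549.4, -20.5], [549.2, 27.6], [647.3, 28.2], [648.1, -23.6]]
```

```bash
python3 -m crank '[{"offset":[-0.02,0.008,0],"spin":0},{"offset":[-0.04,0.016,-0.01],"spin":0},{"offset":[-0.051,0.0225,-0.03],"spin":0},{"offset":[-0.051,0.0225,-0.055],"spin":0},{"offset":[-0.051,0.0225,-0.075],"spin":0},{"offset":[-0.051,0.0225,-0.085],"spin":0},{"offset":[-0.051,0.0225,-0.09],"spin":0},{"offset":[-0.051,0.0225,-0.09],"spin":0}]' 0.47 15
python3 -m crank '[{"offset":[0,0,-0.012],"spin":0},{"offset":[0,0,-0.025],"spin":0},{"offset":[0,0,-0.04],"spin":0},{"offset":[0,0,-0.055],"spin":0},{"offset":[0,0,-0.067],"spin":0},{"offset":[0,0,-0.077],"spin":0},{"offset":[0,0,-0.084],"spin":0},{"offset":[0,0,-0.085],"spin":0}]'
```

```text
clock: 12.97
eef_pos: [599.0, 134.5, 138.0]
eef_rot: [3.136, -0.002, 3.141]
wrist_force: [0.4, 0.6, 0.4]
finger_gap: 44.2
clock: 13.63
eef_pos: [598.7, 134.3, 51.8]
eef_rot: [3.136, -0.003, 3.14]
wrist_force: [0.3, -1.0, 0.5]
finger_gap: 44.5
```

```bash
python3 -m crank '[{"offset":[0,0.001,0],"spin":0},{"offset":[0,0.002,0],"spin":0},{"offset":[0,0.003,0],"spin":0},{"offset":[0,0.003,0],"spin":0},{"offset":[0,0.003,0],"spin":0},{"offset":[0,0.003,0],"spin":0},{"offset":[0,0.003,0],"spin":0},{"offset":[0,0.003,0],"spin":0}]' 0.25 10
python3 -m crank '[{"offset":[0,0,0],"spin":0},{"offset":[0,0,0],"spin":0},{"offset":[0,0,0],"spin":0},{"offset":[0,0,0],"spin":0},{"offset":[0,0,0],"spin":0},{"offset":[0,0,0],"spin":0},{"offset":[0,0,0],"spin":0},{"offset":[0,0,0],"spin":0}]' 0 10
```

```text
clock: 14.3
eef_pos: [598.7, 137.3, 51.9]
eef_rot: [3.136, -0.003, 3.14]
wrist_force: [0.1, -0.1, -0.2]
finger_gap: 23.4
clock: 14.97
eef_pos: [598.8, 137.3, 51.9]
eef_rot: [3.136, -0.003, 3.14]
wrist_force: [-0.2, 0.0, -0.3]
finger_gap: 17.6
```

```bash
python3 -m crank '[{"offset":[0,-0.001,0],"spin":0},{"offset":[0,-0.002,0],"spin":0},{"offset":[0,-0.003,0],"spin":0},{"offset":[0,-0.004,0],"spin":0},{"offset":[0,-0.005,0],"spin":0},{"offset":[0,-0.006,0],"spin":0},{"offset":[0,-0.007,0],"spin":0},{"offset":[0,-0.008,0],"spin":0}]' 0 30
```

```text
clock: 15.63
eef_pos: [598.7, 130.4, 51.9]
eef_rot: [3.135, -0.003, 3.141]
wrist_force: [0.8, 8.7, -0.6]
finger_gap: 17.2
```

```bash
python3 -m crank '[{"offset":[0,-0.001,0],"spin":0},{"offset":[0,-0.002,0],"spin":0},{"offset":[0,-0.004,0],"spin":0},{"offset":[0,-0.006,0],"spin":0},{"offset":[0,-0.008,0],"spin":0},{"offset":[0,-0.010,0],"spin":0},{"offset":[0,-0.012,0],"spin":0},{"offset":[0,-0.014,0],"spin":0}]'
python3 -m crank '[{"offset":[0,-0.003,0],"spin":0},{"offset":[0,-0.006,0],"spin":0},{"offset":[0,-0.010,0],"spin":0},{"offset":[0,-0.014,0],"spin":0},{"offset":[0,-0.018,0],"spin":0},{"offset":[0,-0.022,0],"spin":0},{"offset":[0,-0.026,0],"spin":0},{"offset":[0,-0.030,0],"spin":0}]'
python3 -m crank '[{"offset":[0,-0.004,0],"spin":0},{"offset":[0,-0.008,0],"spin":0},{"offset":[0,-0.012,0],"spin":0},{"offset":[0,-0.016,0],"spin":0},{"offset":[0,-0.020,0],"spin":0},{"offset":[0,-0.024,0],"spin":0},{"offset":[0,-0.028,0],"spin":0},{"offset":[0,-0.032,0],"spin":0}]'
```

```text
clock: 16.3
eef_pos: [598.7, 116.8, 52.0]
eef_rot: [3.134, -0.003, 3.141]
wrist_force: [0.5, 6.5, -0.2]
finger_gap: 17.1
clock: 16.97
eef_pos: [598.7, 87.5, 51.9]
eef_rot: [3.133, -0.002, 3.141]
wrist_force: [0.8, 8.7, -1.0]
finger_gap: 17.2
clock: 17.63
eef_pos: [598.7, 56.1, 52.0]
eef_rot: [3.131, -0.002, 3.141]
wrist_force: [1.0, 9.3, -0.9]
finger_gap: 17.1
```

```bash
python3 - <<'E'
from h import *
st=manip.read_state();print(st['wrist_force'],st['moment'])
p=manip.camera('top');save(p,'t5.png')
for n in ('jig','block_center'): print(n,[(d['location'],d['conf']) for d in manip.search_frame(p,n)][:4])
print(manip.read_state()['wrist_force'])
E
```

```text
[ 1.01272954  9.32209399 -0.89995045] [ 1.55943249 -0.38954091  0.03477257]
jig [([599.1, -118.1, 91.2], 0.73), ([348.7, -146.4, 51.5], 0.73), ([585.6, -255.3, 236.1], 0.17)]
block_center [([596.2, -76.2, 102.4], 0.84), ([693.1, 490.9, 19.3], 0.74), ([256.6, 490.7, 23.4], 0.63)]
[ 1.39278944 -1.6894391   0.65836973]
```

View pics/t5.png

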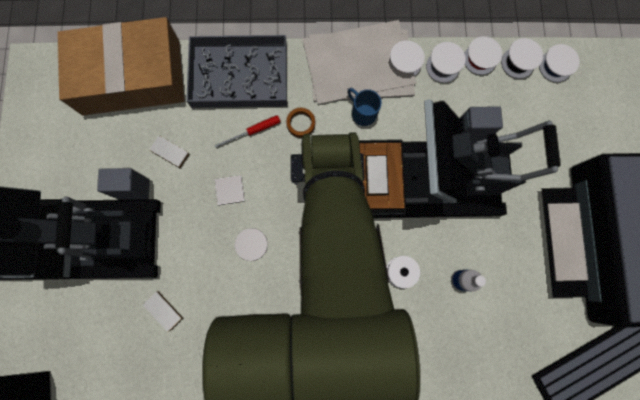

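The drawer moves with the handle and the block stays in the jig at (377,174). From here I'll go slower and watch the force.

```bash
python3 -m crank '[{"offset":[0,-0.002,0],"spin":0},{"offset":[0,-0.004,0],"spin":0},{"offset":[0,-0.006,0],"spin":0},{"offset":[0,-0.008,0],"spin":0},{"offset":[0,-0.010,0],"spin":0},{"offset":[0,-0.012,0],"spin":0},{"offset":[0,-0.014,0],"spin":0},{"offset":[0,-0.016,0],"spin":0}]'
python3 -m crank '[{"offset":[0,-0.001,0],"spin":0},{"offset":[0,-0.002,0],"spin":0},{"offset":[0,-0.003,0],"spin":0},{"offset":[0,-0.004,0],"spin":0},{"offset":[0,-0.005,0],"spin":0},{"offset":[0,-0.006,0],"spin":0},{"offset":[0,-0.007,0],"spin":0},{"offset":[0,-0.008,0],"spin":0}]'
```

```text
clock: 18.45
eef_pos: [598.7, 39.5, 51.9]
eef_rot: [3.132, -0.002, 3.141]
wrist_force: [0.8, 7.2, -0.0]
finger_gap: 16.9
clock: 19.12
eef_pos: [598.8, 32.0, 52.0]
eef_rot: [3.132, -0.002, 3.141]
wrist_force: [0.5, 5.8, 0.7]
finger_gap: 17.2
```

```bash
python3 -m crank '[{"offset":[0,-0.001,0],"spin":0},{"offset":[0,-0.002,0],"spin":0},{"offset":[0,-0.003,0],"spin":0},{"offset":[0,-0.004,0],"spin":0},{"offset":[0,-0.005,0],"spin":0},{"offset":[0,-0.006,0],"spin":0},{"offset":[0,-0.006,0],"spin":0},{"offset":[0,-0.006,0],"spin":0}]'
```

```text
clock: 19.78
eef_pos: [598.7, 26.5, 52.0]
eef_rot: [3.131, -0.002, -3.142]
wrist_force: [0.5, 6.3, -0.2]
finger_gap: 17.6
```

```bash
python3 -m crank '[{"offset":[0,-0.001,0],"spin":0},{"offset":[0,-0.002,0],"spin":0},{"offset":[0,-0.003,0],"spin":0},{"offset":[0,-0.004,0],"spin":0},{"offset":[0,-0.005,0],"spin":0},{"offset":[0,-0.005,0],"spin":0},{"offset":[0,-0.005,0],"spin":0},{"offset":[0,-0.005,0],"spin":0}]'
python3 -m crank '[{"offset":[0,-0.001,0],"spin":0},{"offset":[0,-0.002,0],"spin":0},{"offset":[0,-0.003,0],"spin":0},{"offset":[0,-0.004,0],"spin":0},{"offset":[0,-0.005,0],"spin":0},{"offset":[0,-0.005,0],"spin":0},{"offset":[0,-0.005,0],"spin":0},{"offset":[0,-0.005,0],"spin":0}]'
```

```text
clock: 20.45
eef_pos: [598.7, 21.4, 51.9]
eef_rot: [3.131, -0.002, -3.142]
wrist_force: [1.2, 1.5, 0.2]
finger_gap: 17.1
clock: 21.12
eef_pos: [598.8, 15.7, 52.0]
eef_rot: [3.132, -0.002, 3.141]
wrist_force: [-0.0, -2.9, 0.4]
finger_gap: 17.1
```

```bash
python3 -m crank '[{"offset":[0,-0.0005,0],"spin":0},{"offset":[0,-0.001,0],"spin":0},{"offset":[0,-0.0015,0],"spin":0},{"offset":[0,-0.002,0],"spin":0},{"offset":[0,-0.0025,0],"spin":0},{"offset":[0,-0.003,0],"spin":0},{"offset":[0,-0.0035,0],"spin":0},{"offset":[0,-0.004,0],"spin":0}]'
```

```text
clock: 21.78
eef_pos: [598.7, 14.7, 52.0]
eef_rot: [3.128, -0.002, -3.141]
wrist_force: [0.5, 23.2, -0.7]
finger_gap: 17.2
```

```bash
python3 -m crank '[{"offset":[0,0,0],"spin":0},{"offset":[0,0,0],"spin":0},{"offset":[0,0,0],"spin":0},{"offset":[0,0,0],"spin":0},{"offset":[0,0,0],"spin":0},{"offset":[0,0,0],"spin":0},{"offset":[0,0,0],"spin":0},{"offset":[0,0,0],"spin":0}]'
python3 -m crank '[{"offset":[0,0,0],"spin":0},{"offset":[0,0,0],"spin":0},{"offset":[0,0,0],"spin":0},{"offset":[0,0,0],"spin":0},{"offset":[0,0,0],"spin":0},{"offset":[0,0,0],"spin":0},{"offset":[0,0,0],"spin":0},{"offset":[0,0,0],"spin":0}]' 0.35 10
```

```text
clock: 22.45
eef_pos: [598.7, 15.6, 52.0]
eef_rot: [3.127, -0.002, -3.141]
wrist_force: [1.1, 9.0, 0.2]
finger_gap: 17.2
clock: 23.12
eef_pos: [598.7, 15.6, 52.0]
eef_rot: [3.127, -0.002, -3.141]
wrist_force: [-0.3, 0.9, 0.2]
finger_gap: 33.2
```

The readings fit: the crest came near y≈21.5, then a pull of -2.9 N, then a stiff 23 N within 1 mm, which is the stop. I'll retreat straight up and check.

```bash
python3 -m crank '[{"offset":[0,0,0.003],"spin":0},{"offset":[0,0,0.01],"spin":0},{"offset":[0,0,0.025],"spin":0},{"offset":[0,0,0.045],"spin":0},{"offset":[0,0,0.07],"spin":0},{"offset":[0,0.01,0.1],"spin":0},{"offset":[0,0.03,0.125],"spin":0},{"offset":[0,0.06,0.14],"spin":0}]' 0.45
python3 -m crank '[{"offset":[0.01,0.02,0],"spin":0},{"offset":[0.02,0.03,0],"spin":0},{"offset":[0.03,0.03,0],"spin":0},{"offset":[0.03,0.03,0],"spin":0},{"offset":[0.03,0.03,0],"spin":0},{"offset":[0.03,0.03,0],"spin":0},{"offset":[0.03,0.03,0],"spin":0},{"offset":[0.03,0.03,0],"spin":0}]'
python3 - <<'E'
from h import *
st=manip.read_state();p=manip.camera('wrist');T=wristT(p,st);print(st['eef_pos'],T[:3,3])
save(p,'w6.png')
print([(d['location'],d['conf']) for d in manip.search_frame(p,'block_center')][:2])
E
```

```text
clock: 23.78
eef_pos: [599.4, 74.8, 196.0]
eef_rot: [3.127, 0.002, 3.14]
wrist_force: [0.1, 0.2, 0.7]
finger_gap: 42.6
clock: 24.45
eef_pos: [629.2, 104.5, 196.3]
eef_rot: [3.127, 0.002, 3.139]
wrist_force: [-0.0, -0.1, 0.2]
finger_gap: 42.7
[629.21967453 104.47889564 196.25514241] [557.10052684 102.23299295 374.87249223]
[([679.5, 458.1, 19.7], 0.8), ([596.3, -108.7, 103.5], 0.68)]
```

View pics/w6.png

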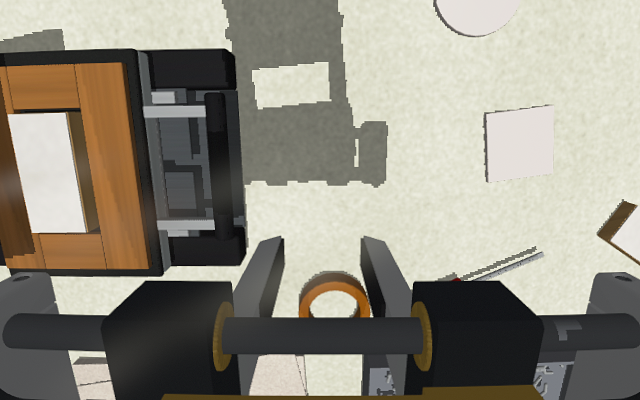

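The block is in the jig at about (50,170), and the bar is at (216,165), now inside the base outline. One check that the drawer has not sprung back:

```bash
python3 - <<'E'
from h import *
st=manip.read_state();p=manip.camera('wrist');T=wristT(p,st)
print('bar',ray(p,(216,165),72,T),ray(p,(214,94),72,T),ray(p,(218,238),72,T))
print(st['clock'],st['wrist_force'])
E
```

```text
bar [597.04359422  13.10351483  72.        ] [536.94731407  15.8640239   72.        ] [665.20200926   9.50275184  72.        ]
24.55 [ 1.00648965 -0.11838102 -0.52313237]
```

```bash
python3 -c "
from cell import manip; print(manip.sign_off())"
```

```text
the job is handed in; nothing more can be done
None
```

The block is in the jig window, flat and white face up, and by my readings the drawer is fully home. I handed the job in at about 24.6 s; the hand-in gives no verdict.

- **Block:** I took the rightmost of the three boards, the one between the coaster and the tile. I set it down within about 2 mm of the window's centre. The last wrist picture shows it still seated there.
- **Drawer:** I pushed it with the gripper holding the handle, and it broke free at about 9 N or a little more. I eased it on at up to about 50 mm/s, slowing to about 15 mm/s near the catch. It clicked over after about 116 mm and met the stop after about 122 mm.
- **Force at the stop:** The wrist read 23 N at the end of the last push, close under the 25 N limit. I eased off at once. Force is only reported at the end of each call, so I can't rule out a slightly higher moment in between.
- **Last checks:** After I let go, the bar measured y ≈ 13 mm in the picture, against 15.6 mm when I released it, so it has not sprung back. The difference is about the size of the calibration error.
- **Not confirmed:** That the drawer reached the hidden stop rests on the force readings, as the stop can't be seen. I saw no sign of the other things having moved, but I only checked that by eye in the pictures.

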